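# Tip the filter carton onto its back and slide it under the low shelf

### The job

The carton of paper filters that stands on the open table in front of the low steel shelf is too tall to be stored under it, so push its upper part with the fingertips until it tips over backwards, away from you and towards the shelf, and lies on its back with the printed front up. Then push it gently by its foot end along the table, head first, under the shelf until no more than a finger's breadth (2 cm) of it still sticks out. Never grip, lift or squeeze it, as the thin card crushes easily, and leave everything else standing where it is.

Things in the scene. Friction and masses are not known exactly. Their poses are not given: they have to be found in the camera images.
- carton: closed carton of paper filters, 52 mm deep, 64 wide, 100 high, 40 to 85 g, upright before the shelf (not the like carton at the back). Origin: centre of its underside (foot end); z runs from foot to head, x from the printed front (x = -26 mm, roughly facing the robot) to the back (x = +26 mm, towards the shelf), y across. Pushed on the front 75 to 90 mm up, it tips over its far lower edge and does not slide
- carton_head (a point): centre of the carton's head end, 100 mm from its origin along its z. Once the carton lies on its back its x points down, its z roughly into the shelf, and its origin is the middle of the end near the robot, 26 mm above the table; it is then 52 mm high, slides easily and can be steered by the foot end
- riser: low steel shelf, fixed: a board on two side panels, open in front. Origin: on the table below the middle of the board's front edge; x points into the shelf, y to its left, z up. Board 150 mm deep (x = 0 to 150), 178 wide, underside 62 and top 70 mm above the table; clear opening 166 mm wide (y = -83 to 83); a rear lip stops the carton at x = 142. Two fixed 61 mm high pots stand on it from x = 80
- shaker: a glass shaker with a domed chromed cap, 44 mm across, 72 mm high, upright on the table beside the work. To be left alone. Origin: centre of its underside
- jigger: a double-ended steel jigger, waisted, 46 mm across, 77 mm high, upright on the table beside the work. To be left alone. Origin: centre of its underside
- jam_jar: a small jar with a wide white screw lid, 70 mm across, 70 mm high, upright on the table beside the work. To be left alone. Origin: centre of its underside
- tape: a roll of tan packing tape lying flat on the table beside the work, 100 mm across, 25 mm high. To be left alone. Origin: centre of its underside
Things that resemble listed ones, but are neither listed nor needed, are in the scene too. Leave any green look-alike of the carton alone.

How it is judged:
By the outcome, as a careful person would: the job done as asked, in the order asked, and still so for the second after the job is handed in, with the robot touching nothing.
It also fails if it takes over 48 s, if anything falls off the work surface, if the arm or the gripper's body presses on something with over 40 N, if the wrist force passes 120 N, or if a joint passes its speed limit or range.

### The arm

A 6-joint arm with a two-finger parallel gripper is mounted at the origin on a cart in front of the work surface, level with it; the furniture and walls round the work are solid. World frame = base frame: x ahead of the robot, y to its left, z up, the work surface at z = 0. Lengths are in mm, angles in rad, forces in N, time in s.
With the tool pointing down it reaches from about 350 to 975 mm from the base axis. Payload 4.9 kg.
Tool frame: the origin (TCP) lies between the finger pads; the fingertips stand 8 mm ahead of it and the grasp point (between the pads) lies 11 mm behind it; z points along the fingers, y is the direction in which the jaws open and shut (so a half turn about z gives the same grasp; the last joint's range is limited). The gripper opens to 85 mm and grips with 20 to 120 N. Pads are 22 mm wide; open, the fingers measure 114 mm over their backs; the gripper's body (76 mm by 85 mm) begins 54 mm behind the grasp point. The pads swing forward as they close: fully open they stand 13 mm farther back than shut.
Start: joints at [1.197, 0.053, 1.613, -0, 1.476, -0.119], TCP at [157.523, 604.804, 239.304] pointing down, gripper open.
Joint ranges: [-3.01, 3.01], [-1.01, 2.22], [0.06, 2.58], [-1.02, 4.17], [0.09, 2.62], [-3.14, 3.14]. Speed limits (rad/s): [2.57, 2.57, 3.14, 3.14, 3.14, 3.14].

### API

Orientations are given as a unit quaternion [w, x, y, z].
In Python, from rig import env gives the robot as it stands.
- The arm moves only by the tool play_rows, never from a script. Its argument "deltas" is a list that holds one entry, the list of rows, each a list of 7 numbers: the turn, a rotation vector about the world's x, y, z in rad, then the shift along the world's x, y, z in mm, then the gripper's target within -1 to 1 (fully open at 1, half-way at 0, shut at -1). A call has 1 to 20 rows; each row is the pose to reach, as a shift and turn from the pose measured when the call began; what a row does not reach only later rows make up. A row lasts 1/8 s, in which the tool goes at most 62.5 mm and 10.7 degrees, less where a joint would pass 70% of its speed; a pose out of reach is approached as far as the arm can. A call with a gripper value outside its range is refused whole. The fingers move at their own pace and stop on an object; "force" is the grip in N (left out, the last holds). Time passes only in rows, so rows that repeat a pose let the fingers close. It gives the time, the measured TCP pose, the force and the opening at its end, in the units of the state.
- env.sense(): the state, without advancing time (a new reading comes with each control period).
- env.camera(name): name is "scene" or "top" or "wrist"; returns the picture (480x640x3 uint8, red, green, blue); there is no depth.
- env.camera_model(name): a dict with "fx", "fy", "cx", "cy" (pixels), "R" (3x3) and "t" (3): a world point X has camera coordinates R X + t; the wrist camera has in their place "mount" (4x4, takes a point from camera to tool coordinates, whose origin is the TCP and whose axes are the flange's). Camera axes: x right, y down, z forward; pixel columns grow to the right and rows downward; lengths in mm; the calibration is good to about 2 mm. A picture is of the moment at which its call begins: read the wrist's pose just before it. camera_model takes no time and is no camera call.
- env.finish_job(): hands the job in, once; it reports no verdict.
The state is a dict: "time": time; "q": joint angles; "joint_velocities": joint speeds; "joint_efforts": joint torques, N m; "tcp_pos": TCP position; "orientation": TCP orientation; "force": force on the tool from outside, world axes, zero at the start; "ft_torque": the same for the moment, N m; "opening": finger opening in mm.
Only numpy, scipy, OpenCV 4.12 (cv2) and the standard library are available. Lean on these libraries where they do the work, as an engineer would, in place of code of your own. Each camera call takes 0.05 s, during which the arm holds its last target. There are 200 camera calls.

## Working session

There is one attempt and no reset: what is moved stays moved. The work goes in short steps, Python scripts to look and compute and a tool call to move; the robot and the scene stay as the last step left them, time stands still between calls to the robot, and variables do not carry over. Pictures are saved under pics/ and viewed, about 8 in all and at most 12, crops included, and the job is handed in when it is done.

Besides the shell and the picture viewer there is one more tool, called after "Call:" as name([rows], argument=value, ...), one row to a line, values as JSON. play_rows: Moves the arm, as the interface text tells. Its arguments: {"type":"object","properties":{"deltas":{"type":"array","items":{"type":"array","items":{"type":"array","items":{"type":"number"}}}},"force":{"type":"number"}},"required":["deltas"]}

```bash
mkdir -p pics; python3 - <<'E'
from rig import env
import cv2
for n in ("scene","top"):
    im=env.camera(n); cv2.imwrite(f"pics/{n}0.png",im[:,:,::-1])
    m=env.camera_model(n); print(n,m)
s=env.sense(); print(s["time"],s["tcp_pos"],s["orientation"],s["opening"])
E
```

```text
scene {'fx': 567.4718695356305, 'fy': 567.4718695356305, 'cx': 314.59879744820785, 'cy': 240.98805780788143, 'R': array([[ 0.87436987, -0.48525736,  0.00162291],
       [-0.35563206, -0.64307042, -0.67822288],
       [ 0.33015628,  0.59244049, -0.73485447]]), 't': array([-468.52687647,  361.66611973,  900.1499722 ])}
top {'fx': 448.01333183797016, 'fy': 448.01333183797016, 'cx': 318.69524818175296, 'cy': 243.4093701852654, 'R': array([[-0.01881048, -0.99963986, -0.0191396 ],
       [-0.99053555,  0.02123549, -0.13560375],
       [ 0.13596136,  0.01640768, -0.99057826]]), 't': array([128.04624459, 624.82247461, 916.62929668])}
0.1 [157.32115523 604.31398749 238.1905387 ] [-2.29551975e-04  1.27058241e-01  9.91894827e-01 -8.96461391e-04] 85.2172178543996
```

View pics/scene0.png

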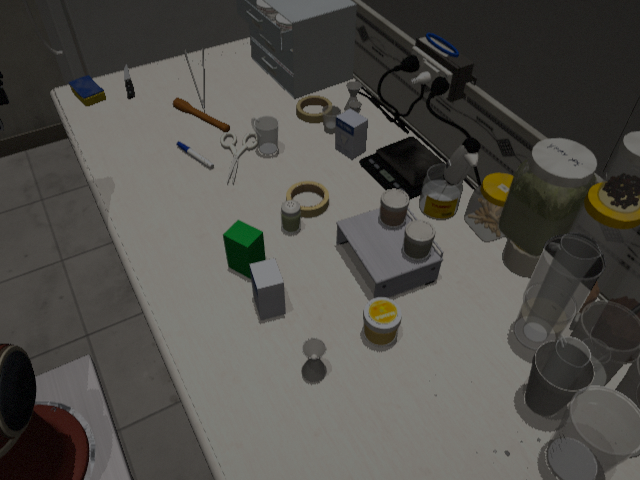

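View pics/top0.png

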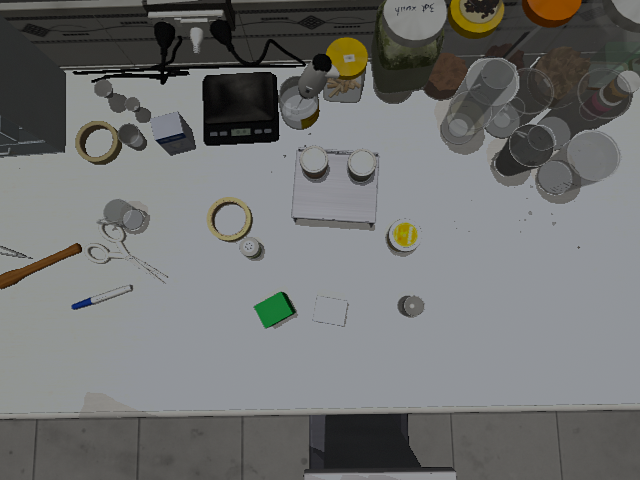

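Three things could be the carton:
- The white box at scene (268,290) / top (330,311) stands in the open before the shelf, so it fits the description.
- The green box at scene (245,248) / top (274,310) is the look-alike to leave alone.
- The white and blue box at scene (350,133) / top (170,130) is the like carton at the back.

The shelf's board spans top (292..379, 150..222). I'll enlarge the crop and measure.

```bash
cat > h.py <<'E'
import numpy as np, cv2
from rig import env
def ray(n,u,v,z):
    m=env.camera_model(n);R=m["R"];t=m["t"]
    c=-R.T@t; d=R.T@np.array([(u-m["cx"])/m["fx"],(v-m["cy"])/m["fy"],1])
    return (c+d*(z-c[2])/d[2]).round(1)
def proj(n,X):
    m=env.camera_model(n);p=m["R"]@np.array(X)+m["t"]
    return np.array([m["fx"]*p[0]/p[2]+m["cx"],m["fy"]*p[1]/p[2]+m["cy"]]).round(1)
E
python3 - <<'E'
from h import *
t=cv2.imread("pics/top0.png");s=cv2.imread("pics/scene0.png")
a=cv2.resize(t[140:340,240:440],(600,600),interpolation=cv2.INTER_CUBIC)
b=cv2.resize(s[210:330,215:295],(200,300),interpolation=cv2.INTER_CUBIC)
a[300:600,400:600][:0]=0
im=np.zeros((600,800,3),np.uint8);im[:,:600]=a;im[:300,600:]=b
cv2.imwrite("pics/crop1.png",im)
g=cv2.cvtColor(t,cv2.COLOR_BGR2GRAY)
print(g[296:330:2,308:354:3])
hsv=cv2.cvtColor(t,cv2.COLOR_BGR2HSV)
m=cv2.inRange(hsv,(45,150,40),(75,255,255))
c=max(cv2.findContours(m,0,2)[0],key=cv2.contourArea);bx=cv2.boxPoints(cv2.minAreaRect(c));print(bx)
for p in bx:print(ray("top",*p,100),ray("top",*p,0))
E
```

```text
[[149 148 149 149 140 122 148 146 148 148 148 148 148 148 149 149]
 [149 148 149 143 148 149 150 150 130 123 147 148 148 149 149 148]
 [149 148 149 150 148 149 148 149 148 149 149 149 116 143 149 149]
 [149 148 149 149 148 149 149 149 149 148 148 148 149 130 148 148]
 [149 149 149 149 149 149 148 149 148 149 148 148 149 107 149 149]
 [149 149 148 148 148 149 149 149 149 148 149 148 148 114 149 149]
 [149 149 125 149 148 148 149 148 148 149 148 148 149 105 149 149]
 [148 149 137 149 148 149 148 149 148 148 149 148 149 144 148 148]
 [149 148 149 149 149 149 149 149 148 149 148 148 149 144 148 149]
 [148 148 144 148 149 148 148 149 148 148 148 148 150 145 149 148]
 [149 149 146 148 148 148 148 149 148 148 149 148 152 144 149 149]
 [148 149 149 149 149 149 149 149 149 149 149 149 150 144 148 149]
 [148 150 145 147 150 149 149 148 148 148 148 149 125 150 149 149]
 [149 148 149 152  88 128 149 149 150 149 148 149 109 150 148 148]
 [149 148 148 149 150 150 150 150 102 143 148 148 113 149 148 149]
 [148 148 149 149 148 149 149 148 149 149 151 117 107 149 148 149]
 [149 149 148 149 149 149 148 149 148 149 149 149 149 149 148 149]]
[[253.08447 306.15356]
 [280.8388  290.88867]
 [292.95782 312.92322]
 [265.2035  328.1881 ]]
[496.7 247.1 100. ] [496.7 263.6   0. ]
[525.8 191.7 100. ] [529. 202.   0.]
[481.9 168.  100. ] [480.3 175.7   0. ]
[453.2 223.1 100. ] [448.4 236.9   0. ]
```

View pics/crop1.png

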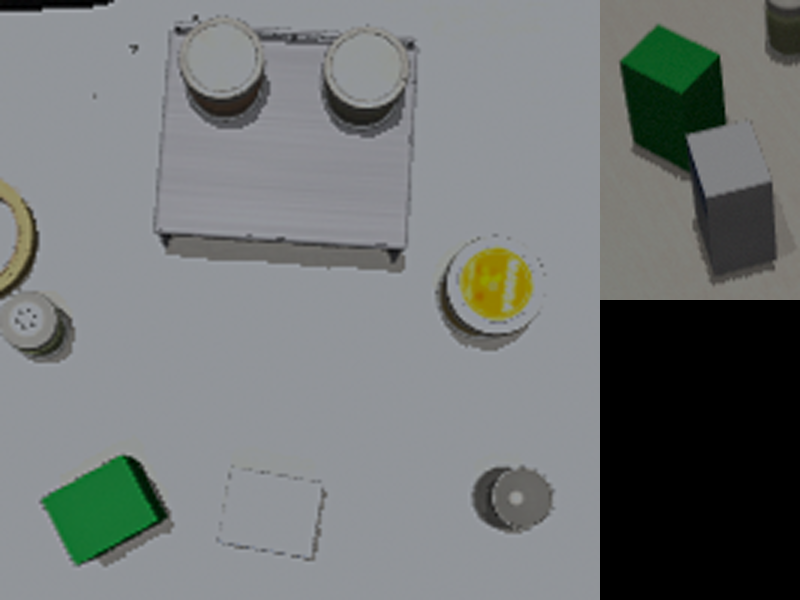

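The crop shows the white box by itself before the shelf, next to the green one. Its top corners in crop pixels are (231,466), (323,481), (312,558) and (219,543). The board's front edge runs from (155,233) to (406,246).

```bash
python3 - <<'E'
from h import *
C=lambda x,y:(240+(x+.5)/3-.5,140+(y+.5)/3-.5)
P=[ray("top",*C(*p),100) for p in [(231,466),(323,481),(312,558),(219,543)]]
print("carton FL,FR,NR,NL",P)
c=np.mean(P,0);d=(P[0]+P[1]-P[2]-P[3])[:2];e=(P[0]+P[3]-P[1]-P[2])[:2]
print(c,np.linalg.norm(d)/2,np.linalg.norm(e)/2,np.degrees([np.arctan2(d[1],d[0]),np.arctan2(-e[0],e[1])]))
B=[ray("top",*C(*p),70) for p in [(155,233),(406,246),(170,37),(417,48)]]
print("board",B); f=B[0]-B[1]; print("riser origin",(B[0]+B[1])/2,np.linalg.norm(f),np.degrees(np.arctan2(-f[0],f[1])))
for n,p,z in [("shaker",(30,315),72),("jigger",(521,498),77),("jar",(494,285),70)]: print(n,ray("top",*C(*p),z))
print("tape",ray("top",229,219,25))
for X in P: print(proj("scene",X))
E
```

```text
carton FL,FR,NR,NL [array([516.2, 120.5, 100. ]), array([505.2,  59.9, 100. ]), array([455.3,  68.5, 100. ]), array([466.1, 129.3, 100. ])]
[485.7   94.55 100.  ] 50.75125614208979 61.67090075554273 [ -9.87064285 -10.1802003 ]
board [array([680.3, 171.5,  70. ]), array([667.1,  -3.7,  70. ]), array([822.7, 159.3,  70. ]), array([810.1, -16.7,  70. ])]
riser origin [673.7  83.9  70. ] 175.6965565968781 -4.308664916524854
shaker [623.8 259.   72. ]
jigger [491.6 -74.1  77. ]
jar [638.2 -63.7  70. ]
tape [688.6 313.1  25. ]
[274.5 258.4]
[283.9 282.7]
[256.9 290. ]
[248.3 265.1]
```

Call:
play_rows([
  [[0,0,0.02,26,-50,0,0],[0,0,0.04,53,-100,0,-0.3],[0,0,0.06,79,-150,0,-0.3],[0,0,0.082,106,-200,0,-0.3],[0,0,0.082,132,-250,0,-0.3],[0,0,0.082,158,-300,0,-0.3],[0,0,0.082,185,-350,0,-0.3],[0,0,0.082,211,-400,0,-0.3],[0,0,0.082,238,-450,0,-0.3],[0,0,0.082,264,-498,0,-0.3],[0,0,0.082,264,-498,0,-0.3],[0,0,0.082,264,-498,0,-0.3],[0,0,0.082,264,-498,-50,-0.3],[0,0,0.082,264,-498,-100,-0.3],[0,0,0.082,264,-498,-135,-0.3],[0,0,0.082,264,-498,-150,-0.3],[0,0,0.082,264,-498,-150,-0.3]],
])

```text
time: 2.22
tcp_pos: [420.6, 107.2, 87.7]
orientation: [-0.001, 0.085, 0.996, -0.001]
force: [-0.2, 0.0, 0.1]
opening: 30.1
```

```bash
python3 - <<'E'
from h import *
from scipy.spatial.transform import Rotation as Ro
s=env.sense();im=env.camera("scene")[:,:,::-1];t=env.camera("top")[:,:,::-1]
print(s["time"],s["tcp_pos"],s["opening"],s["force"],Ro.from_quat(s["orientation"],scalar_first=True).as_matrix().round(3))
o=np.hstack([cv2.resize(im[190:340,180:340],(400,375)),cv2.resize(t[200:350,240:400],(400,375))])
cv2.imwrite("pics/p2.png",o)
E
```

```text
2.225 [420.61287348 107.16994261  87.71678309] 30.08434713290572 [-0.18288877  0.02060995  0.07679502] [[-0.985  0.17  -0.002]
 [ 0.17   0.985 -0.002]
 [ 0.002 -0.002 -1.   ]]
```

View pics/p2.png

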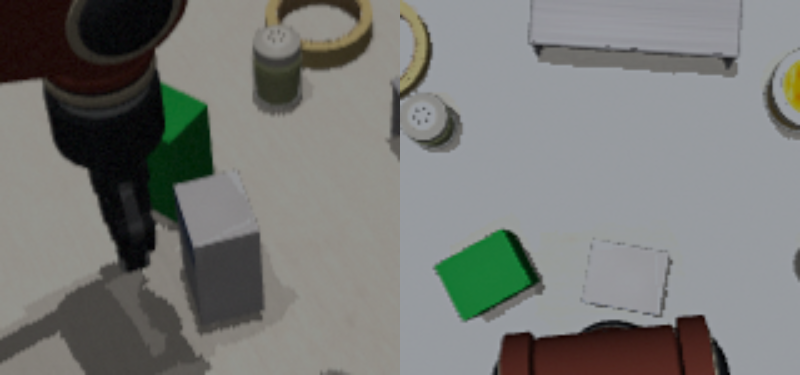

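Call:
play_rows([
  [[0,0,0,12,-2,0,-0.3],[0,0,0,20,-3.5,0,-0.3],[0,0,0,25,-4.3,0,-0.3],[0,0,0,30,-5.2,0,-0.3],[0,0,0,35,-6,0,-0.3],[0,0,0,40,-7,0,-0.3],[0,0,0,45,-7.8,0,-0.3],[0,0,0,50,-8.7,0,-0.3],[0,0,0,55,-9.5,0,-0.3],[0,0,0,60,-10.4,0,-0.3],[0,0,0,65,-11.3,0,-0.3],[0,0,0,65,-11.3,0,-0.3]],
])

```text
time: 3.82
tcp_pos: [487.8, 95.5, 89.9]
orientation: [0.001, 0.086, 0.996, -0.001]
force: [0.1, -0.1, -0.1]
opening: 29.9
```

```bash
python3 - <<'E'
from h import *
im=env.camera("scene")[:,:,::-1];t=env.camera("top")[:,:,::-1]
o=np.hstack([cv2.resize(im[190:340,180:340],(400,375)),cv2.resize(t[200:350,240:400],(400,375))])
cv2.imwrite("pics/p3.png",o)
E
```

```text
(no output)
```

View pics/p3.png

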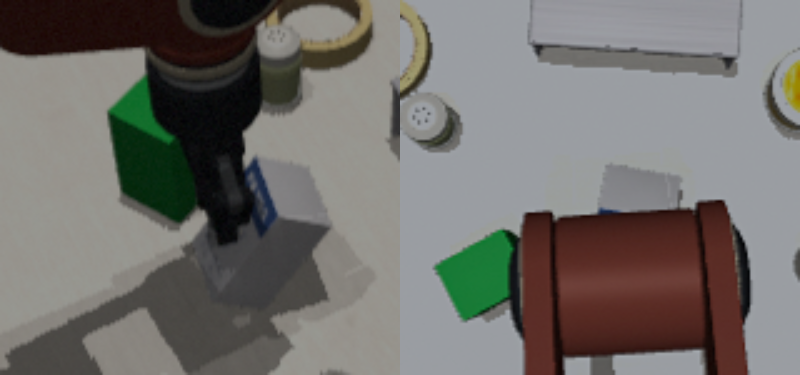

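The carton is leaning back about 30° with its blue-printed front towards the fingers, and it hasn't slid. I'll keep pushing.

Call:
play_rows([
  [[0,0,0,5,-0.9,0,-0.3],[0,0,0,10,-1.7,0,-0.3],[0,0,0,15,-2.6,0,-0.3],[0,0,0,20,-3.5,0,-0.3],[0,0,0,20,-3.5,0,-0.3],[0,0,0,20,-3.5,0,-0.3],[0,0,0,-10,1.7,10,-0.3],[0,0,0,-50,6,10,-0.3],[0,0,0,-80,6,10,-0.3],[0,0,0,-80,6,10,-0.3]],
])

```text
time: 5.18
tcp_pos: [405.6, 101.8, 99.1]
orientation: [0.001, 0.085, 0.996, -0.001]
force: [0.6, -0.3, -0.2]
opening: 29.9
```

```bash
python3 - <<'E'
from h import *
im=env.camera("scene")[:,:,::-1];t=env.camera("top")[:,:,::-1]
cv2.imwrite("pics/s4.png",im);cv2.imwrite("pics/t4.png",t)
o=np.hstack([cv2.resize(im[190:340,200:360],(400,375)),cv2.resize(t[200:350,240:400],(400,375))])
o=np.hstack([cv2.resize(im[200:320,230:330],(300,360)),cv2.resize(t[200:320,270:400],(500,462))[:360]]) if 0 else o
cv2.imwrite("pics/p4.png",o)
E
```

```text
(no output)
```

View pics/p4.png

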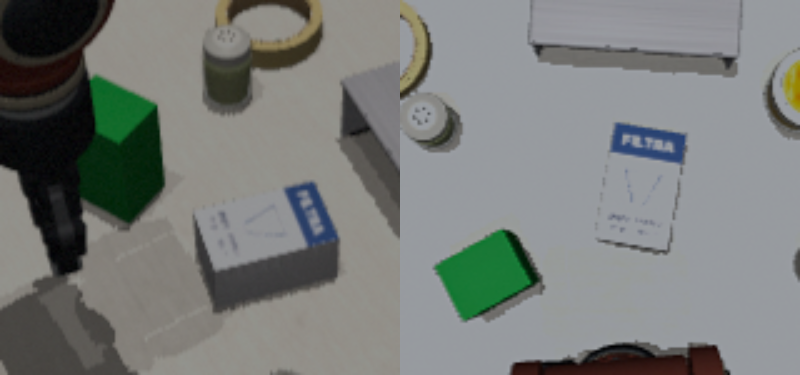

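It lies on its back with the print up and the head towards the shelf. In the top panel the corners are head (614,123) and (688,130), foot (669,251) and (597,241).

```bash
cat > m.py <<'E'
from h import *
def rep(P,off=2.5):
    O,ex=np.array([673.7,83.9]),np.radians(-4.3); x=np.array([np.cos(ex),np.sin(ex)]);y=np.array([-x[1],x[0]])
    h=(P[0]+P[1])[:2]/2; f=(P[2]+P[3])[:2]/2
    print("head",h,"foot",f,"len",np.linalg.norm(h-f),"yaw",np.degrees(np.arctan2(*(h-f)[::-1])))
    for n,p in (("head",h),("foot",f)): print(n,"in riser",(p-O)@x,(p-O)@y)
E
python3 - <<'E'
from m import *
rep([ray("top",(a-400)/2.5+240,b/2.5+200,52) for a,b in [(614,123),(688,130),(669,251),(597,241)]])
E
```

```text
head [609.75  69.65] foot [509.6   87.25] len 101.68472107450562 yaw -9.967178985487097
head in riser -62.70154243165603 -19.00477773327656
foot in riser -163.88925914633978 -8.96343887489125
```

Call:
play_rows([
  [[0,0,0.05,25,-6,0,-0.3],[0,0,0.096,59,-13,0,-0.3],[0,0,0.096,59,-13,-15,-0.3],[0,0,0.096,59,-13,-40,-0.3],[0,0,0.096,59,-13,-60,-0.3],[0,0,0.096,59,-13,-67,-0.3],[0,0,0.096,59,-13,-67,-0.3],[0,0,0.096,69,-13.8,-67,-0.3],[0,0,0.096,77,-14.4,-67,-0.3],[0,0,0.096,83,-14.8,-67,-0.3],[0,0,0.096,89,-15.3,-67,-0.3],[0,0,0.096,95,-15.7,-67,-0.3],[0,0,0.096,101,-16.2,-67,-0.3],[0,0,0.096,107,-16.6,-67,-0.3],[0,0,0.096,113,-17,-67,-0.3],[0,0,0.096,119,-17.5,-67,-0.3],[0,0,0.096,125,-18,-67,-0.3],[0,0,0.096,128,-18.2,-67,-0.3],[0,0,0.096,128,-18.2,-67,-0.3]],
])

```text
time: 7.65
tcp_pos: [536.0, 83.4, 33.2]
orientation: [0.002, 0.038, 0.999, -0.001]
force: [-0.4, 0.2, -0.1]
opening: 30.0
```

```bash
python3 - <<'E'
from h import *
im=env.camera("scene")[:,:,::-1];t=env.camera("top")[:,:,::-1]
o=np.hstack([cv2.resize(im[190:340,230:390],(400,375)),cv2.resize(t[180:330,240:400],(400,375))])
cv2.imwrite("pics/p5.png",o)
E
```

```text
(no output)
```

View pics/p5.png

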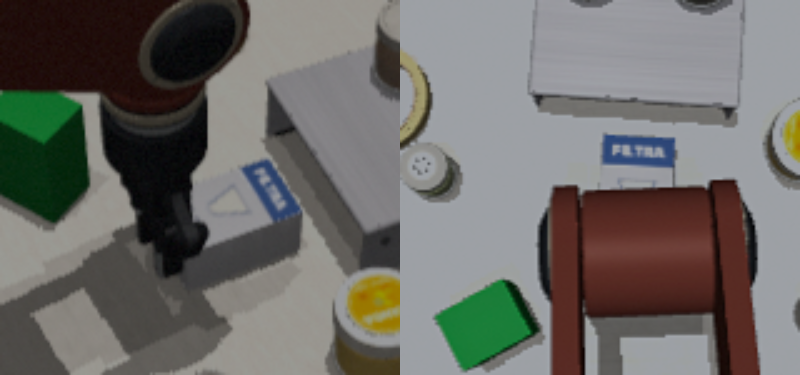

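The fingers are on the foot end and the carton has turned square with the shelf. Its head corners are at top-crop (603,134) and (675,138).

```bash
python3 - <<'E'
from m import *
P=[ray("top",(a-400)/2.5+240,b/2.5+180,52) for a,b in [(603,134),(675,138)]]
print(P); h=(P[0]+P[1])/2; d=np.array([.997,-.075]); r=h[:2]-[673.7,83.9]; print(h, r@d, r@[.075,.997]); e=P[0]-P[1];print(np.degrees(np.arctan2(-e[0],e[1])), "tcp->head",(h[:2]-[536,83.4])@d)
E
```

```text
[array([647.1, 109.6,  52. ]), array([642.3,  48.4,  52. ])]
[644.7  79.   52. ] -28.5455 -7.060300000000005
-4.48460600954469 tcp->head 108.70390000000005
```

Call:
play_rows([
  [[0,0,0,4,-0.3,0,-0.3],[0,0,0,11,-0.8,0,-0.3],[0,0,0,18,-1.3,0,-0.3],[0,0,0,25,-1.9,0,-0.3],[0,0,0,32,-2.4,0,-0.3],[0,0,0,39,-2.9,0,-0.3],[0,0,0,46,-3.4,0,-0.3],[0,0,0,53,-4,0,-0.3],[0,0,0,60,-4.5,0,-0.3],[0,0,0,67,-5,0,-0.3],[0,0,0,74,-5.5,0,-0.3],[0,0,0,80,-6,0,-0.3],[0,0,0,86,-6.4,0,-0.3],[0,0,0,91,-6.8,0,-0.3],[0,0,0,95,-7.1,0,-0.3],[0,0,0,97,-7.3,0,-0.3],[0,0,0,97,-7.3,0,-0.3]],
])

```text
time: 9.88
tcp_pos: [632.9, 76.1, 33.1]
orientation: [0.002, 0.038, 0.999, -0.001]
force: [0.1, -0.1, 0.8]
opening: 30.4
```

```bash
python3 - <<'E'
from h import *
im=env.camera("scene")[:,:,::-1];t=env.camera("top")[:,:,::-1]
o=np.hstack([cv2.resize(im[160:310,280:440],(400,375)),cv2.resize(t[140:290,240:400],(400,375))])
cv2.imwrite("pics/p6.png",o)
E
```

```text
(no output)
```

View pics/p6.png

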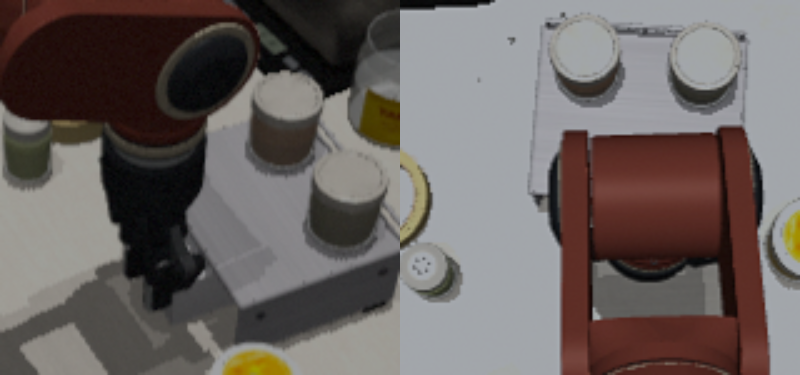

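All clear: the carton is about 31 mm out and the gripper body is above the board. I'll push the last 25 mm and back off.

Call:
play_rows([
  [[0,0,0,4,-0.3,0,-0.3],[0,0,0,9,-0.7,0,-0.3],[0,0,0,14,-1,0,-0.3],[0,0,0,19,-1.4,0,-0.3],[0,0,0,23,-1.7,0,-0.3],[0,0,0,25,-1.9,0,-0.3],[0,0,0,25,-1.9,0,-0.3],[0,0,0,15,-1,0,-0.3],[0,0,0,-30,2,0,-0.3],[0,0,0,-80,6,20,-0.3],[0,0,0,-130,10,60,-0.3],[0,0,0,-180,13,110,-0.3],[0,0,0,-210,16,150,-0.3],[0,0,0,-210,16,150,-0.3],[0,0,0,-210,16,150,-0.3]],
])

```text
time: 11.85
tcp_pos: [422.3, 92.2, 182.8]
orientation: [0.002, 0.038, 0.999, -0.001]
force: [0.4, 0.1, -0.7]
opening: 29.5
```

```bash
python3 - <<'E'
from h import *
im=env.camera("scene")[:,:,::-1];t=env.camera("top")[:,:,::-1]
cv2.imwrite("pics/t7.png",t)
o=np.hstack([cv2.resize(im[170:370,220:420],(400,400)),cv2.resize(t[150:350,230:430],(400,400))])
z=np.hstack([cv2.resize(im[200:300,320:453],(400,200)),cv2.resize(t[200:240,290:390],(400,160),interpolation=2).copy() if 0 else cv2.resize(t[195:245,285:385],(400,200),interpolation=2)])
cv2.imwrite("pics/p7.png",np.vstack([o,z]))
for X in (-20,-10,0):
    print(X,proj("top",(673.7+.997*X-.5,76.8-.075*X,52)))
E
```

```text
-20 [335.8 230.4]
-10 [336.  225.8]
0 [336.3 221.2]
```

View pics/p7.png

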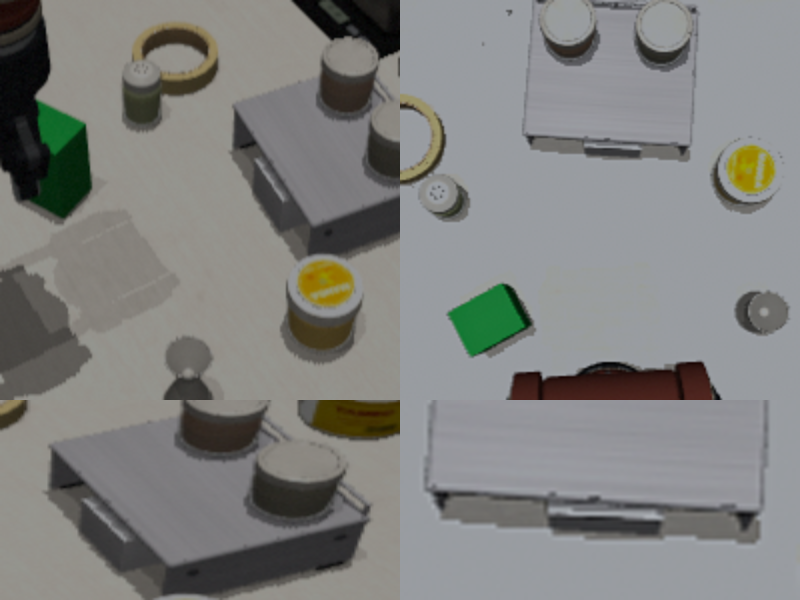

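The carton's upper foot edge is at top row ≈224, so it sticks out about 6 mm. The other objects haven't moved and the arm is clear, so I'm handing in.

```bash
python3 -c "
from rig import env
print(env.finish_job(), env.sense()['time'])"
```

```text
the job is handed in; nothing more can be done
the job is handed in; nothing more can be done
```

The carton now lies on its back, printed front up and head first under the shelf. It sticks out about 6 mm, against the 2 cm allowed.

- **How it was done:** I tipped it backwards by pushing its upper front with the fingertips, then slid it in by its foot end with two spread fingers. It was never gripped or lifted. The job took about 12 s of the 48 s.
- **Last pictures:** The green look-alike, shaker, jigger, jar, tape and pots stood where they were, and the arm was clear of everything. The 6 mm comes from one top-camera reading, good to about 2–3 mm. I did not measure the other objects' positions again after the push; that check was by eye.
- **Forces:** The readings at the end of each move stayed under about 1 N. No check failed or disagreed.

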